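# Fetch the charcoal block from behind the bottles

### The job

The charcoal block lies in the white spill tray behind two bottles and a tub: first stand all three on the grey slate slab, then lay the charcoal block flat in the middle of the soldering board, lengthwise along it. When it lies there, stand each bottle and the tub back in the tray on the very spot where it stood before. Set everything down without dropping it, keep the bottles and the tub upright, and leave the beaker, the tweezers and the brush alone.

Things in the scene. Friction and masses are not known exactly. Their poses are not given: they have to be found in the camera images.
- flux: yellow-green flux bottle with a white label and a ridged white screw cap, standing upright: body 50 mm across, 106 mm tall over the cap; the cap is 34 mm across and 24 mm high, under it 8 mm of 28 mm neck, then the shoulder. About 0.2 kg. Origin: centre of the underside, z up.
- amber: brown bottle with a paper label and a black screw cap, standing upright: body 48 mm across, 126 mm tall over the cap; the cap is 32 mm across and 24 mm high, under it 8 mm of 26 mm neck, then the shoulder. About 0.25 kg. Origin: centre of the underside, z up.
- tub: blue tub with white stripes and a white lid, closed, standing upright: 52 mm across, 98 mm tall; the lid is 54 mm across and takes the top 22 mm. About 0.28 kg. Origin: centre of the underside, z up.
- charcoal: black charcoal soldering block, 48 mm (its x) by 120 mm (its y) by 30 mm high, about 0.16 kg, lying flat in the tray, behind the row of containers as seen from the robot. Origin: centre of the underside, y along its length, z up.
- tray: white plastic spill tray, fixed: 190 mm (its x) by 250 mm (its y), rim 22 mm high, walls and floor 4 mm thick. At the start the three containers stand in a row along its y axis, about 43 mm to the near (-x) side of its middle and 66 mm apart, in any order; the charcoal block lies about 36 mm to the far (+x) side. Origin: centre of its underside; its inner floor is 4 mm above.
- slab: dark grey slate slab, fixed, empty at the start: 110 mm (its x) by 220 mm (its y), 8 mm thick. Origin: centre of its underside; its top is 8 mm above.
- board: scorched pale soldering board on its stand, fixed: top face 150 mm (its x) by 200 mm (its y), empty at the start. Origin: centre of the underside of the stand, beneath the middle of the board; the top face is 50 mm above the origin.
- jug: clear glass beaker without handle, 84 mm across, 85 mm tall, standing on the bench; not part of the job. Origin: centre of its underside.
- tweezers: steel cross-lock tweezers with brown grip pads, 165 mm long, 12 mm high, lying on the bench near the robot; not part of the job. Origin: on the bench under its middle, x along its length.
- brush: brass-wire brush with a wooden handle, 205 mm long, 18 mm high, lying on its side on the bench; not part of the job. Origin: on the bench near its middle, x along its length.

How it is judged:
On the way, in this order (a step that is already met when the one before it is completed fails the run):
1. both bottles and the tub stand upright on the slate slab, released, all at the same time (x of flux in the frame of slab between -0.055 and 0.055 m and y of flux in the frame of slab between -0.11 and 0.11 m and z of flux in the frame of slab between 0.004 and 0.013 m and angle between each of flux, amber, tub's own z axis and vertical below 0.12 rad and linear speed of each of flux, amber, tub below 0.03 m/s and contact force between each of flux, amber, tub and the fingers below 0.1 N and x of amber in the frame of slab between -0.055 and 0.055 m and y of amber in the frame of slab between -0.11 and 0.11 m and z of amber in the frame of slab between 0.004 and 0.013 m and x of tub in the frame of slab between -0.055 and 0.055 m and y of tub in the frame of slab between -0.11 and 0.11 m and z of tub in the frame of slab between 0.004 and 0.013 m), for 0.2 s.
2. the charcoal block lies flat, middle to middle and lengthwise on the soldering board, released, while the bottles and the tub are still on the slab (all of step 1 and horizontal distance between charcoal and board below 0.015 m and angle between the y axis of charcoal and the y axis of board, either way round below 0.2 rad and angle between charcoal's own z axis and vertical below 0.08 rad and z of charcoal in the frame of board between 0.045 and 0.056 m and linear speed of charcoal below 0.03 m/s and contact force between charcoal and the fingers below 0.1 N), for 0.2 s.
At the end, for the whole second after the job is handed in: The charcoal block lies flat on the soldering board, its middle within 15 mm of the board's middle and its length within 0.2 rad of the board's; each bottle and the tub stands upright in the tray within 15 mm of where it stood at the start; all are released and at rest (horizontal distance between charcoal and board below 0.015 m and angle between the y axis of charcoal and the y axis of board, either way round below 0.2 rad and angle between charcoal's own z axis and vertical below 0.08 rad and z of charcoal in the frame of board between 0.045 and 0.056 m and linear speed of each of charcoal, flux, amber, tub below 0.03 m/s and contact force between each of charcoal, flux, amber, tub and the fingers below 0.1 N and distance of each of flux, amber, tub from where it was at the start of the episode below 0.015 m and angle between each of flux, amber, tub's own z axis and vertical below 0.1 rad); the robot touches nothing.
It fails at once if a bottle or the tub is tipped over (angle between any of flux, amber, tub's own z axis and vertical above 0.6 rad).
It fails at once if a bottle, the tub or the charcoal block is dropped or thrown (loose in the air and faster than 0.6 m/s, a fall of about 2 cm) ((contact force between flux and anything else below 0.02 N and linear speed of flux above 0.6 m/s) or (contact force between amber and anything else below 0.02 N and linear speed of amber above 0.6 m/s) or (contact force between tub and anything else below 0.02 N and linear speed of tub above 0.6 m/s) or (contact force between charcoal and anything else below 0.02 N and linear speed of charcoal above 0.6 m/s)).
It fails at once if the beaker, the tweezers or the brush is disturbed (moved more than 3 cm) (distance of any of jug, tweezers, brush from where it was at the start of the episode above 0.03 m).
It also fails if it takes over 136 s, if anything falls off the work surface, if the arm or the gripper's body presses on something with over 40 N, if the wrist force passes 120 N, or if a joint passes its speed limit or range.

### The arm

A 6-joint arm with a two-finger parallel gripper is mounted at the origin on the work surface. World frame = base frame: x ahead of the robot, y to its left, z up, the work surface at z = 0. Lengths are in m, angles in rad, forces in N, time in s.
With the tool pointing down it reaches from about 0.4 to 0.825 m from the base axis. Payload 7 kg.
Tool frame: the origin (TCP) lies at the very end of the fingers, on their centre line; the grasp point (between the pads) lies 19 mm behind it; x points along the fingers, z is the direction in which the jaws open and shut, and the axes are right-handed (so a half turn about x gives the same grasp; the last joint's range is limited). The gripper opens to 85 mm and grips with 20 to 120 N. Pads are 22 mm wide; open, the fingers measure 114 mm over their backs; the gripper's body (76 mm by 85 mm) begins 54 mm behind the grasp point. The pads swing forward as they close: fully open they stand 13 mm farther back than shut.
Start: joints at [1.419, 0.359, 0.012, 0, -1.224, -0.288], TCP at [0.287, 0.611, 0.231] pointing down, gripper open.
Joint ranges: [-3.07, 3.07], [-1.43, 2.12], [-1.02, 1.25], [-3.03, 1.67], [-3.05, -0], [-3.03, 3.03]. Speed limits (rad/s): [2.39, 2.39, 3.01, 3.14, 3.14, 3.14].

### API

Orientations are given as a unit quaternion [x, y, z, w].
In Python, from bench import env, vision, ticket gives the robot as it stands.
- The arm moves only by the tool carry_out, never from a script. Its argument "targets" is a list of rows, each a list of 6 numbers: the shift along the tool's x, y, z in m, then the turn, a rotation vector about the tool's x, y, z in degrees. In form: [[tx, ty, tz, ax, ay, az], ...]. A call has 1 to 8 rows; each row is the pose to reach, as a shift and turn from the pose commanded when the call began, along the tool's axes at that moment; what a row does not reach only later rows make up. A row lasts 1/12 s, in which the tool goes at most 41.7 mm and 7.16 degrees, less where a joint would pass 70% of its speed; a pose out of reach is approached as far as the arm can. A call with a gripper value outside its range is refused whole. "hand" is the opening, from -1 (shut) to 1 (fully open), set as the call begins (left out, the last holds). The fingers move at their own pace and stop on an object; "newtons" is the grip in N (left out, the last holds). Time passes only in rows, so rows that repeat a pose let the fingers close. It gives the time, the measured TCP pose, the force and the opening at its end, in the units of the state.
- env.get_state(): the state, without advancing time (a new reading comes with each control period).
- vision.grab_frame(name): name is "scene" or "top" or "wrist"; returns the picture (420x560x3 uint8, blue, green, red); there is no depth.
- vision.get_calibration(name): a dict with "intrinsics" (3x3 intrinsics, pixels), "dist" ([k1, k2, p1, p2, k3] as OpenCV has them; the pictures are not rectified), "view" (4x4, takes a point from world to camera coordinates); the wrist camera has in their place "tool_from_camera" (4x4, takes a point from camera to tool coordinates, whose origin is the TCP and whose axes are the tool frame's). Camera axes: x right, y up, looking along -z (the intrinsics and any distortion apply to the point x, -y, -z); pixel columns grow to the right and rows downward; lengths in m; the calibration is good to about 2 mm. A picture is of the moment at which its call begins: read the wrist's pose just before it. get_calibration takes no time and is no camera call.
- ticket.sign_off(): hands the job in, once; it reports no verdict.
The state is a dict: "time": time; "joints": joint angles; "joint_velocities": joint speeds; "joint_efforts": joint torques, N m; "tool_pos": TCP position; "orientation": TCP orientation; "force": force on the tool from outside, world axes, zero at the start; "ft_torque": the same for the moment, N m; "opening": finger opening in m.
Only numpy, scipy, OpenCV 4.12 (cv2) and the standard library are available. Lean on these libraries where they do the work, as an engineer would, in place of code of your own. Each camera call takes 0.05 s, during which the arm holds its last target. There are 200 camera calls.

## Working session

There is one attempt and no reset: what is moved stays moved. The work goes in short steps, Python scripts to look and compute and a tool call to move; the robot and the scene stay as the last step left them, time stands still between calls to the robot, and variables do not carry over. Pictures are saved under pics/ and viewed, about 12 in all and at most 16, crops included, and the job is handed in when it is done.

Besides the shell and the picture viewer there is one more tool, called as a command line: name --pt "numbers of a row" for each row, then --argument value for the rest. carry_out: Moves the arm, as the interface text tells. Its arguments: {"type":"object","properties":{"targets":{"type":"array"},"hand":{"type":"number"},"newtons":{"type":"number"}},"required":["targets"]}

```bash
ls; mkdir -p pics; cat > h.py <<'E'
import numpy as np, cv2
from bench import env, vision, ticket
def grab(name, fn=None):
    st=env.get_state(); im=np.array(vision.grab_frame(name))
    if fn: cv2.imwrite('pics/'+fn+'.png',im)
    return st,im
from scipy.spatial.transform import Rotation as R
def cam(name, st=None):
    c=vision.get_calibration(name); K=np.array(c['intrinsics'],float); d=np.array(c['dist'],float)
    if name=='wrist':
        T=np.eye(4); T[:3,:3]=R.from_quat(st['orientation']).as_matrix(); T[:3,3]=st['tool_pos']
        V=np.linalg.inv(T@np.array(c['tool_from_camera']))
    else: V=np.array(c['view'])
    return K,d,V
def ray(C,px,z):
    K,d,V=C; u=cv2.undistortPoints(np.array(px,float).reshape(-1,1,2),K,d).reshape(-1,2)
    D=np.c_[u[:,0],-u[:,1],-np.ones(len(u))]@V[:3,:3]; o=-V[:3,:3].T@V[:3,3]
    return o+D*((z-o[2])/D[:,2])[:,None]
def proj(C,P):
    K,d,V=C; P=np.atleast_2d(P)@V[:3,:3].T+V[:3,3]; P=P*[1,-1,-1]
    return cv2.projectPoints(P,np.zeros(3),np.zeros(3),K,d)[0].reshape(-1,2)
E
python3 - <<'E'
from h import *
st,a=grab('top','top0'); grab('scene','scene0')
print(st)
for n in('top','scene'):
    K,d,V=cam(n); print(n,K.round(1).tolist(),d,(-V[:3,:3].T@V[:3,3]).round(3))
print(vision.get_calibration('wrist'))
E
```

```text
pics
{'time': 0.0, 'joints': array([ 1.41913566e+00,  3.59403486e-01,  1.10412007e-02, -3.26424664e-04,
       -1.22406638e+00, -2.88066930e-01]), 'joint_velocities': array([-9.47199877e-04,  6.64814542e-04,  2.36243129e-04,  3.64416089e-05,
       -9.48125756e-04,  2.44070391e-03]), 'joint_efforts': array([ 5.83843103e-04, -5.83320773e+01,  2.93404126e+01,  6.93642989e+00,
       -5.98086466e-03, -1.37108637e-05]), 'tool_pos': array([0.28719073, 0.61033141, 0.23034952]), 'orientation': array([-0.59657169, -0.37851828,  0.59749389, -0.37924554]), 'force': array([ 0.6581222 ,  0.25352106, -0.50340814]), 'ft_torque': array([0.02609517, 0.02118544, 0.03230919]), 'opening': 0.08502565397955889}
top [[412.5, 0.0, 278.8], [0.0, 412.5, 212.2], [0.0, 0.0, 1.0]] [-0.00038473  0.          0.          0.          0.        ] [ 0.425 -0.003  0.979]
scene [[410.4, 0.0, 277.2], [0.0, 410.4, 210.2], [0.0, 0.0, 1.0]] [-0.09022632  0.          0.          0.          0.        ] [ 1.145 -0.071  0.803]
{'intrinsics': array([[359.2310743 ,   0.        , 272.2578274 ],
       [  0.        , 359.2310743 , 208.92234093],
       [  0.        ,   0.        ,   1.        ]]), 'dist': array([-0.04088825,  0.        ,  0.        ,  0.        ,  0.        ]), 'tool_from_camera': array([[ 4.94108864e-04,  3.03259714e-01, -9.52907814e-01,
        -1.42306267e-01],
       [ 3.92437591e-04,  9.52907798e-01,  3.03259913e-01,
         7.70695913e-02],
       [ 9.99999801e-01, -5.23800258e-04,  3.51829678e-04,
        -1.31013713e-03],
       [ 0.00000000e+00,  0.00000000e+00,  0.00000000e+00,
         1.00000000e+00]])}
```

View pics/top0.png

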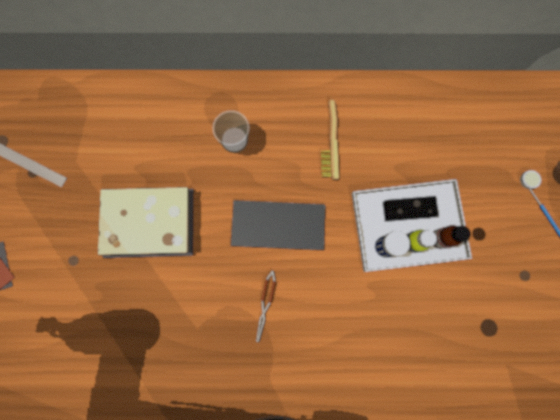

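View pics/scene0.png

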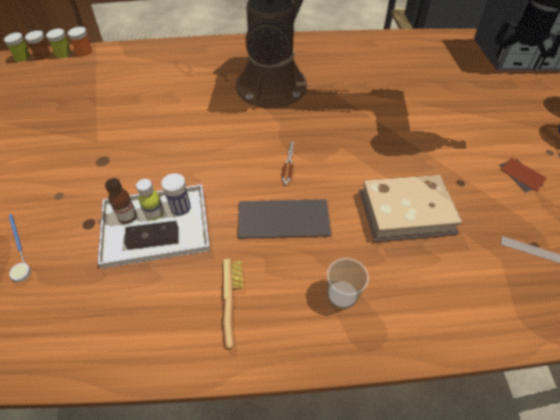

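The top view has +x up and +y left. It shows the board at about (145,222), the slab at (278,225) and the tray at (411,225). In the tray, from left to right, are the tub (397,244), flux (428,239) and amber (460,234), with the charcoal behind them at (411,208). The beaker is at (232,131), the brush at (333,140) and the tweezers at (266,305).

```bash
cat > m.py <<'E'
from h import *
im=cv2.imread('pics/top0.png'); C=cam('top'); hsv=cv2.cvtColor(im,cv2.COLOR_BGR2HSV)
def big(m,roi):
    x0,y0,x1,y1=roi; k=np.zeros_like(m); k[y0:y1,x0:x1]=m[y0:y1,x0:x1]
    k=cv2.morphologyEx(k,cv2.MORPH_OPEN,np.ones((3,3)))
    return max(cv2.findContours(k,cv2.RETR_EXTERNAL,cv2.CHAIN_APPROX_NONE)[0],key=cv2.contourArea)
def rect(name,m,roi,z):
    c=big(m,roi); r=cv2.minAreaRect(c); P=ray(C,cv2.boxPoints(r),z); e=P[1]-P[0]; f=P[2]-P[1]
    L=e if np.linalg.norm(e)>np.linalg.norm(f) else f
    if L[1]<0: L=-L
    print(name,'c',P.mean(0).round(4),'size',np.linalg.norm(e).round(3),np.linalg.norm(f).round(3),'yaw deg',np.degrees(np.arctan2(-L[0],L[1])).round(1))
g=im.max(2).astype(int)-im.min(2)
rect('board',cv2.inRange(hsv,(20,30,150),(45,255,255)),(85,175,200,265),.05)
rect('slab',((g<30)&(im.max(2)<110)).astype(np.uint8)*255,(220,190,340,260),.008)
rect('tray',((g<45)&(im.min(2)>120)).astype(np.uint8)*255,(345,170,480,280),.022)
rect('charcoal',(im.max(2)<70).astype(np.uint8)*255,(380,190,442,224),.034)
def circ(name,m,roi,z):
    c=big(m,roi); (x,y),r=cv2.minEnclosingCircle(c); M=cv2.moments(c); q=(M['m10']/M['m00'],M['m01']/M['m00'])
    print(name,'px',np.round([x,y,r],1),np.round(q,1),ray(C,[[x,y]],z).round(4)[0],'r',round(r*(.979-z)/412.5,4))
w=((g<50)&(im.min(2)>165)).astype(np.uint8)*255
circ('tub',w,(384,230,412,259),.102); circ('flux',w,(419,229,438,250),.110)
circ('amber',(im.max(2)<45).astype(np.uint8)*255,(450,224,470,244),.130)
E
python3 m.py; python3 - <<'E'
import cv2; a=cv2.imread('pics/top0.png')[175:275,345:480]; cv2.imwrite('pics/c1.png',cv2.resize(a,None,fx=5,fy=5,interpolation=2))
E
```

```text
board c [0.5545 0.2987 0.05  ] size 0.199 0.151 yaw deg -0.0
slab c [ 0.5502 -0.0089  0.008 ] size 0.107 0.22 yaw deg -2.6
tray c [ 0.5494 -0.3178  0.022 ] size 0.255 0.193 yaw deg 7.0
charcoal c [ 0.5858 -0.3171  0.034 ] size 0.123 0.045 yaw deg 4.8
tub px [396.  242.9  17.6] [396.8 242.3] [ 0.4989 -0.2597  0.102 ] r 0.0374
flux px [428.5 236.8   8.6] [428.  237.2] [ 0.511 -0.327  0.11 ] r 0.018
amber px [459.7 233.1   8.8] [459.7 233.9] [ 0.5167 -0.385   0.13  ] r 0.018
```

View pics/c1.png

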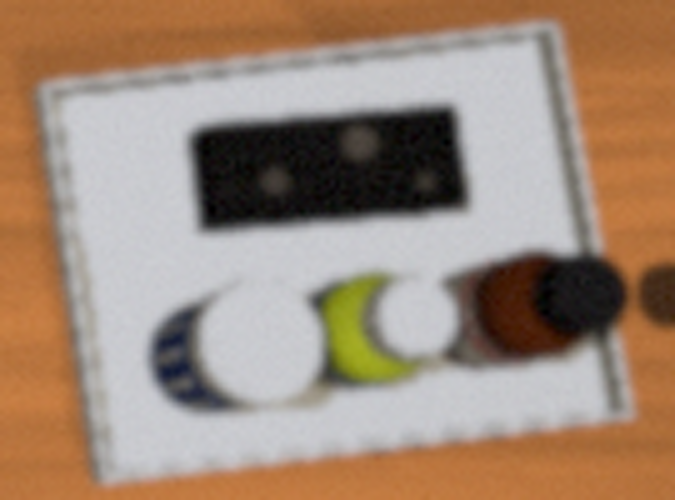

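```bash
cat >> h.py <<'E'
def go(x,y,z,yaw,st=None):
    """row (mm-rounded) from present pose to TCP x,y,z, jaws (tool z) at yaw deg in world"""
    st=st or env.get_state(); R0=R.from_quat(st['orientation']).as_matrix()
    s,c=np.sin(np.radians(yaw)),np.cos(np.radians(yaw))
    R1=np.array([[0,-s,c],[0,c,s],[-1,0,0]])
    t=R0.T@(np.array([x,y,z])-st['tool_pos']); a=np.degrees(R.from_matrix(R0.T@R1).as_rotvec())
    return t.round(4).tolist(),a.round(2).tolist()
E
python3 - <<'E'
from h import *
st=env.get_state(); print(R.from_quat(st['orientation']).as_matrix().round(3))
for y in (7,187): print(go(.508,-.31,.26,y))
print(go(.55,0,.26,7), go(.55,0.3,.26,7))
E
```

```text
[[-0.     0.905 -0.426]
 [-0.001 -0.426 -0.905]
 [-1.     0.     0.001]]
([-0.0284, 0.5917, 0.7388], [-122.2, 0.06, 0.08])
([-0.0284, 0.5917, 0.7388], [57.8, 0.07, -0.05])
([-0.0288, 0.4977, 0.4404], [-122.2, 0.06, 0.08]) ([-0.0292, 0.3699, 0.169], [-122.2, 0.06, 0.08])
```

carry_out --pt "-0.03 0.29 0.155 57.8 0 0" --pt "-0.03 0.29 0.155 57.8 0 0" --pt "-0.03 0.29 0.155 57.8 0 0" --pt "-0.03 0.29 0.155 57.8 0 0" --pt "-0.03 0.29 0.155 57.8 0 0" --pt "-0.03 0.29 0.155 57.8 0 0" --pt "-0.03 0.29 0.155 57.8 0 0" --pt "-0.03 0.29 0.155 57.8 0 0" --hand 1 --newtons 35

```text
time: 0.77
tool_pos: [0.4846, 0.3449, 0.2614]
orientation: [-0.706, -0.044, 0.706, -0.044]
force: [0.3, 0.5, 0.3]
opening: 0.0855
```

```bash
python3 -c "
from h import *
print(go(.508,-.36,.26,187),env.get_state()['joints'].round(2))"
```

```text
([0.0015, 0.7023, 0.0645], [0.15, 0.01, -0.01]) [ 0.95  0.21 -0.13 -0.   -1.24 -0.82]
```

carry_out --pt "0 0.33 0.03 0 0 0" --pt "0 0.33 0.03 0 0 0" --pt "0 0.33 0.03 0 0 0" --pt "0 0.33 0.03 0 0 0" --pt "0 0.33 0.03 0 0 0" --pt "0 0.33 0.03 0 0 0" --pt "0 0.33 0.03 0 0 0" --pt "0 0.33 0.03 0 0 0"

```text
time: 1.43
tool_pos: [0.4965, 0.0138, 0.2613]
orientation: [0.706, 0.046, -0.706, 0.046]
force: [2.4, -0.7, 0.1]
opening: 0.0854
```

carry_out --pt "0 0.33 0.03 0 0 0" --pt "0 0.33 0.03 0 0 0" --pt "0 0.33 0.03 0 0 0" --pt "0 0.33 0.03 0 0 0" --pt "0 0.33 0.03 0 0 0" --pt "0 0.33 0.03 0 0 0" --pt "0 0.33 0.03 0 0 0" --pt "0 0.33 0.03 0 0 0"

```text
time: 2.1
tool_pos: [0.51, -0.3174, 0.261]
orientation: [-0.705, -0.046, 0.706, -0.046]
force: [0.6, 0.9, -0.0]
opening: 0.0856
```

carry_out --pt "0 0.04 0.0 0 0 0" --pt "0 0.04 0 0 0 0" --pt "0 0.04 0 0 0 0" --pt "0 0.04 0 0 0 0"

```text
time: 2.43
tool_pos: [0.5153, -0.3548, 0.2605]
orientation: [-0.705, -0.046, 0.706, -0.046]
force: [0.6, 0.6, -0.8]
opening: 0.0856
```

```bash
python3 -c "
from h import *
st,a=grab('wrist','w1'); print(st['tool_pos'],st['joints'].round(2),st['time'])
C=cam('wrist',st)
import pickle; pickle.dump((st,),open('w1.pkl','wb'))
print(proj(C,[[.4985,-.2585,.102],[.511,-.327,.11],[.5145,-.3886,.13],[.586,-.317,.034]]).round(1).tolist())"
```

```text
[ 0.51529934 -0.35481889  0.26049868] [-0.29  0.26 -0.06 -0.   -1.25  0.42] 2.4333
[[276.7, 287.3], [273.1, 221.0], [279.3, 153.5], [202.0, 197.2]]
```

View pics/w1.png

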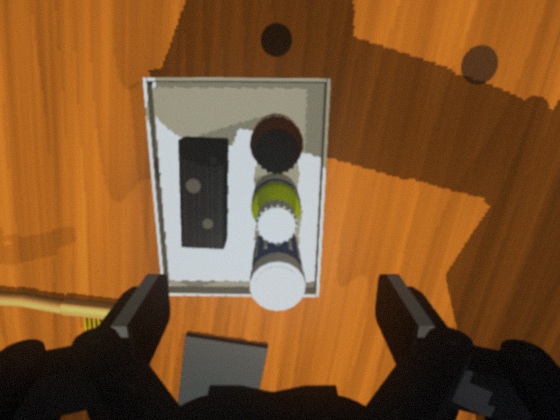

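The wrist view shows the tub lid at about (278,286), the flux cap at (276,224) and the amber cap at (275,150). The charcoal's top spans roughly (180..227, 138..248).

```bash
cat > m2.py <<'E'
from h import *
import pickle
st,=pickle.load(open('w1.pkl','rb')); C=cam('wrist',st); im=cv2.imread('pics/w1.png')
g=im.max(2).astype(int)-im.min(2); b=im.max(2)
def big(m,roi):
    x0,y0,x1,y1=roi; k=np.zeros(m.shape,np.uint8); k[y0:y1,x0:x1]=m[y0:y1,x0:x1]*255
    k=cv2.morphologyEx(k,cv2.MORPH_OPEN,np.ones((3,3)))
    return max(cv2.findContours(k,cv2.RETR_EXTERNAL,cv2.CHAIN_APPROX_NONE)[0],key=cv2.contourArea)
w=(g<40)&(im.min(2)>150)
for n,m,roi,z in(('tub',w,(245,262,312,315),.102),('flux',w,(255,203,298,245),.11),('amber',b<38,(247,128,305,176),.13)):
    c=big(m,roi); (x,y),r=cv2.minEnclosingCircle(c); print(n,np.round([x,y,r],1),cv2.boundingRect(c),ray(C,[[x,y]],z)[0].round(4),'r',np.linalg.norm(ray(C,[[x+r,y]],z)-ray(C,[[x,y]],z)).round(4))
c=big(b<70,(170,125,240,260)); r=cv2.minAreaRect(c); P=ray(C,cv2.boxPoints(r),.034); print('char',P.mean(0),r,(P-np.roll(P,1,0)).round(3).tolist())
print('row px',ray(C,[[278,286]],.102),ray(C,[[276,224]],.11),ray(C,[[275,150]],.13))
# tray inner check from corners seen on rim
print('tray',ray(C,[[147,79],[329,79],[319,296],[163,296]],.022).round(3).tolist())
E
python3 m2.py
```

```text
tub [278.  279.   37.1] (245, 262, 67, 49) [ 0.4985 -0.2674  0.102 ] r 0.0349
flux [275.3 225.5  20.8] (255, 207, 42, 36) [ 0.5086 -0.3231  0.11  ] r 0.018
amber [280.4 139.7  12.8] (271, 130, 23, 22) [ 0.5151 -0.399   0.13  ] r 0.0096
char [ 0.58530629 -0.32059304  0.034     ] ((203.0, 191.5), (109.0, 48.0), 90.0) [[0.006, -0.12, 0.0], [-0.048, -0.006, 0.0], [-0.011, 0.12, 0.0], [0.053, 0.007, 0.0]]
row px [[ 0.4975068  -0.26005424  0.102     ]] [[ 0.50817056 -0.32454239  0.11      ]] [[ 0.5180602  -0.39082514  0.13      ]]
tray [[0.652, -0.43, 0.022], [0.471, -0.453, 0.022], [0.439, -0.208, 0.022], [0.626, -0.183, 0.022]]
```

```bash
python3 -c "
from h import *
print(go(.517,-.3895,.096,187.8),env.get_state()['opening'])"
```

```text
([0.165, 0.0353, 0.0031], [-0.29, 0.03, 0.03]) 0.08537383755930707
```

carry_out --pt "0 0.035 0.003 0 0 0" --pt "0.03 0.035 0.003 0 0 0" --pt "0.06 0.035 0.003 0 0 0" --pt "0.09 0.035 0.003 0 0 0" --pt "0.11 0.035 0.003 0 0 0" --pt "0.13 0.035 0.003 0 0 0" --pt "0.15 0.035 0.003 0 0 0" --pt "0.165 0.035 0.003 0 0 0"

```text
time: 3.15
tool_pos: [0.5173, -0.3879, 0.0952]
orientation: [-0.705, -0.047, 0.706, -0.047]
force: [0.2, 0.6, -0.3]
opening: 0.0855
```

carry_out --pt "0 0 0 0 0 0" --pt "0 0 0 0 0 0" --pt "0 0 0 0 0 0"

```text
time: 3.4
tool_pos: [0.5184, -0.3895, 0.0978]
orientation: [0.706, 0.046, -0.705, 0.047]
force: [-0.9, -0.1, 0.0]
opening: 0.0852
```

```bash
python3 -c "
from h import *
s=env.get_state();print(s['tool_pos'],s['force'],s['joints'])
st,a=grab('wrist','w2')
b=np.array(vision.grab_frame('scene'))[140:290,70:280]
cv2.imwrite('pics/w2b.png',np.hstack([cv2.resize(a,(560,420))[:,:],cv2.resize(b,(588,420))]) [:, :1148])
v=cv2.imread('pics/w2b.png'); cv2.imwrite('pics/w2c.png',cv2.resize(v,(800,293)))
"
```

```text
[ 0.51837504 -0.38946972  0.09784264] [-0.90298605 -0.08141694  0.01562078] [-3.43827152e-01  4.22153802e-01 -2.16910420e-01  4.48471468e-04
 -9.29938254e-01  4.76097786e-01]
```

View pics/w2c.png

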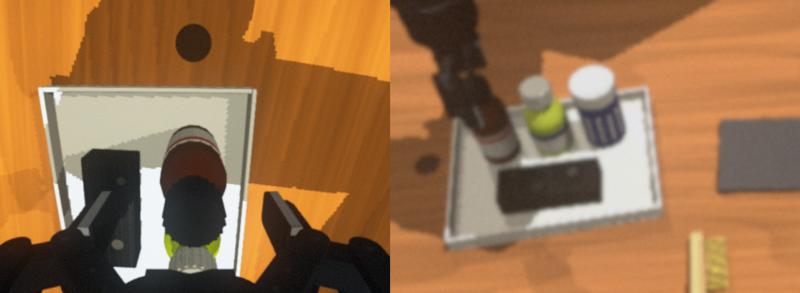

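The cap sits between the fingers, about 2–3 mm toward tool +z. I'll correct by 2 mm, grip, and lift slightly.

carry_out --pt "0 0 0.002 0 0 0" --pt "0 0 0.002 0 0 0" --pt "0 0 0.002 0 0 0" --pt "0 0 0.002 0 0 0" --pt "0 0 0.002 0 0 0" --pt "0 0 0.002 0 0 0" --pt "0 0 0.002 0 0 0" --pt "0 0 0.002 0 0 0" --hand -1 --newtons 40

```text
time: 4.17
tool_pos: [0.5156, -0.3903, 0.0967]
orientation: [0.706, 0.046, -0.705, 0.046]
force: [-0.4, 0.4, 3.6]
opening: 0.0312
```

carry_out --pt "0 0 0 0 0 0" --pt "0 0 0 0 0 0" --pt "0 0 0 0 0 0" --pt "0 0 0 0 0 0"

```text
time: 4.5
tool_pos: [0.5156, -0.3904, 0.0966]
orientation: [0.706, 0.046, -0.705, 0.046]
force: [0.3, 0.8, 5.3]
opening: 0.031
```

```bash
python3 -c "
from h import *
p=[env.get_state()]
for i in range(3): vision.grab_frame('top'); p.append(env.get_state())
for s in p: print(s['time'],s['tool_pos'].round(4),R.from_quat(s['orientation']).as_matrix()[:,2].round(3),s['force'],s['opening'])
P=np.mean([s['tool_pos'] for s in p],0); print(P)
"
```

```text
4.5 [ 0.5156 -0.3904  0.0966] [-0.991 -0.131 -0.   ] [0.31285433 0.79180063 5.30574987] 0.03100974994567417
4.55 [ 0.5156 -0.3903  0.0966] [-0.991 -0.131 -0.   ] [-0.40697152  0.59311311  4.64395768] 0.031114814829367222
4.6 [ 0.5156 -0.3903  0.0967] [-0.991 -0.131 -0.   ] [-0.56954762  0.64749697  4.86760813] 0.030878023527655257
4.65 [ 0.5156 -0.3903  0.0966] [-0.991 -0.131 -0.   ] [-0.69275064  0.27214473  6.66819394] 0.031004213745043783
[ 0.51558598 -0.39032489  0.09662999]
```

carry_out --pt "-0.02 0 0 0 0 0" --pt "-0.05 0 0 0 0 0" --pt "-0.08 0 0 0 0 0" --pt "-0.11 0 0 0 0 0" --pt "-0.14 0 0 0 0 0" --pt "-0.15 -0.02 -0.004 0 0 0" --pt "-0.15 -0.05 -0.011 0 0 0" --pt "-0.15 -0.085 -0.018 0 0 0"

```text
time: 5.32
tool_pos: [0.5217, -0.3033, 0.2458]
orientation: [-0.706, -0.046, 0.706, -0.045]
force: [1.4, 0.2, -2.6]
opening: 0.031
```

carry_out --pt "0 -0.039 -0.008 0 0 0" --pt "0 -0.078 -0.016 0 0 0" --pt "0 -0.117 -0.024 0 0 0" --pt "0 -0.156 -0.032 0 0 0" --pt "0 -0.195 -0.04 0 0 0" --pt "0 -0.234 -0.048 0 0 0" --pt "0 -0.27 -0.056 0 0 0" --pt "0 -0.3 -0.063 0 0 0"

```text
time: 5.98
tool_pos: [0.5444, 0.0046, 0.2453]
orientation: [-0.705, -0.047, 0.706, -0.046]
force: [0.6, -0.0, -2.0]
opening: 0.0309
```

carry_out --pt "0 -0.025 -0.005 0 0 0" --pt "0 -0.045 -0.01 0 0 0" --pt "0 -0.058 -0.012 0 0 0" --pt "0.03 -0.058 -0.012 0 0 0" --pt "0.06 -0.058 -0.012 0 0 0" --pt "0.09 -0.058 -0.012 0 0 0" --pt "0.115 -0.058 -0.012 0 0 0" --pt "0.13 -0.058 -0.012 0 0 0"

```text
time: 6.65
tool_pos: [0.5474, 0.0602, 0.1126]
orientation: [-0.704, -0.046, 0.707, -0.046]
force: [-0.7, 0.7, -2.8]
opening: 0.0311
```

carry_out --pt "0 0 0 0 0 0" --pt "0 0 0 0 0 0" --pt "0.004 0 0 0 0 0" --pt "0.008 0 0 0 0 0" --pt "0.01 0 0 0 0 0" --pt "0.01 0 0 0 0 0" --pt "0.01 0 0 0 0 0"

```text
time: 7.23
tool_pos: [0.5498, 0.0612, 0.1067]
orientation: [0.706, 0.046, -0.705, 0.046]
force: [-0.2, 0.2, -2.1]
opening: 0.0311
```

```bash
python3 -c "
from h import *
st,a=grab('scene')
s=st; print(s['tool_pos'].round(4),s['force'].round(1),s['opening'])
cv2.imwrite('pics/s3.png',cv2.resize(a[120:260,190:400],None,fx=3,fy=3))
"
```

```text
[0.5498 0.0612 0.1067] [-0.2  0.2 -2.1] 0.031089309854409226
```

View pics/s3.png

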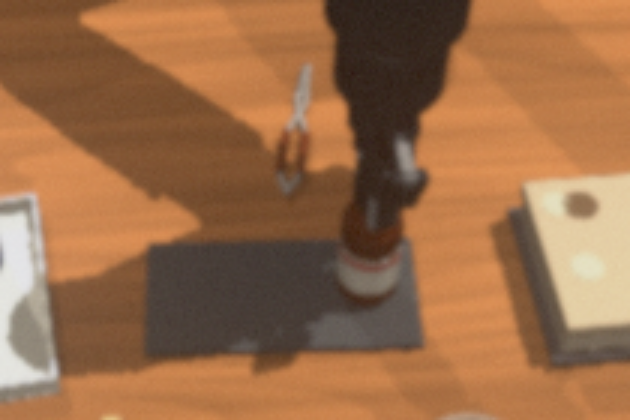

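The bottle hangs upright over the slab, clear of its edges and about 6 mm up. I'll lower it until it touches.

carry_out --pt "0.002 0 0 0 0 0" --pt "0.004 0 0 0 0 0" --pt "0.005 0 0 0 0 0" --pt "0.006 0 0 0 0 0" --pt "0.0065 0 0 0 0 0" --pt "0.0065 0 0 0 0 0"

```text
time: 7.78
tool_pos: [0.5501, 0.0612, 0.1006]
orientation: [0.706, 0.046, -0.705, 0.046]
force: [-1.4, -0.1, 5.0]
opening: 0.0311
```

carry_out --pt "0 0 0 0 0 0" --pt "0 0 0 0 0 0" --pt "0 0 0 0 0 0" --pt "0 0 0 0 0 0" --pt "0 0 0 0 0 0" --pt "0 0 0 0 0 0" --hand 1

```text
time: 8.28
tool_pos: [0.5497, 0.0612, 0.0998]
orientation: [0.706, 0.046, -0.706, 0.046]
force: [0.7, 0.5, 0.5]
opening: 0.0853
```

carry_out --pt "-0.02 0 0 0 0 0" --pt "-0.05 0 0 0 0 0" --pt "-0.09 0 0 0 0 0" --pt "-0.13 0 0 0 0 0" --pt "-0.15 0.02 0.005 0 0 0" --pt "-0.15 0.06 0.015 0 0 0" --pt "-0.15 0.1 0.025 0 0 0" --pt "-0.15 0.14 0.034 0 0 0"

```text
time: 8.95
tool_pos: [0.5339, -0.0831, 0.2506]
orientation: [0.706, 0.047, -0.705, 0.047]
force: [1.2, -0.4, -0.4]
opening: 0.0858
```

carry_out --pt "0 0.038 0.009 0 0 0" --pt "0 0.076 0.018 0 0 0" --pt "0 0.114 0.027 0 0 0" --pt "0 0.152 0.036 0 0 0" --pt "0 0.19 0.046 0 0 0" --pt "0 0.22 0.053 0 0 0" --pt "0 0.237 0.0575 0 0 0" --pt "0 0.237 0.0575 0 0 0"

```text
time: 9.62
tool_pos: [0.5073, -0.3278, 0.2491]
orientation: [-0.705, -0.045, 0.706, -0.045]
force: [0.3, 0.2, 0.0]
opening: 0.0851
```

```bash
python3 -c "
from h import *
st,a=grab('wrist','w4'); print(st['tool_pos'].round(4),st['joints'].round(3))
st,a=grab('wrist'); print(st['tool_pos'].round(4)); C=cam('wrist',st)
print(go(.5088,-.325,.0765,187.5))
print(proj(C,[[.4985,-.259,.102],[.5088,-.325,.11]]).round(1).tolist())
cv2.imwrite('pics/w4.png',a)
g=a.max(2).astype(int)-a.min(2); m=((g<45)&(a.min(2)>140)).astype(np.uint8)*255
cv2.imwrite('pics/w4b.png',np.hstack([a,cv2.merge([m]*3)])[:, ::1][::2,::2]) 
"
```

```text
[ 0.5073 -0.3278  0.2491] [-2.500e-01  2.320e-01 -1.240e-01  1.000e-03 -1.215e+00  3.780e-01]
[ 0.5075 -0.3263  0.2492]
([0.1728, -0.0, -0.0012], [-0.1, 0.04, 0.03])
[[272.8, 264.4], [270.7, 194.4]]
```

View pics/w4.png

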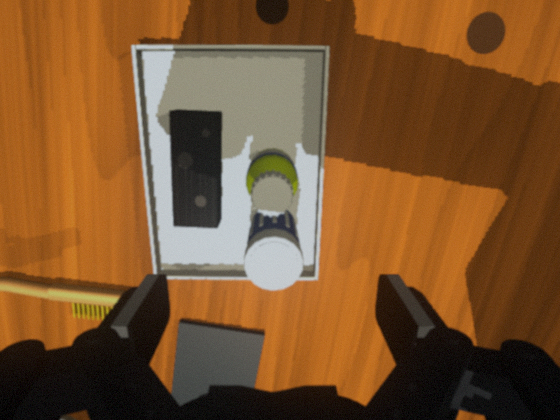

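The flux cap is at about (272,194) against a prediction of (271,194), and the tub lid at (273,263) against (273,264). They agree, so I'll descend and grip.

carry_out --pt "0.03 0 0 0 0 0" --pt "0.06 0 0 0 0 0" --pt "0.09 0 0 0 0 0" --pt "0.12 0 0 0 0 0" --pt "0.145 0 0 0 0 0" --pt "0.16 0 0 0 0 0" --pt "0.173 0 0 0 0 0" --pt "0.173 0 0 0 0 0"

```text
time: 10.38
tool_pos: [0.5068, -0.3227, 0.074]
orientation: [-0.704, -0.047, 0.707, -0.046]
force: [-0.3, 1.0, -0.3]
opening: 0.0853
```

carry_out --pt "0 0 0 0 0 0" --pt "0 0 0 0 0 0" --pt "0 0 0 0 0 0" --pt "0 0 0 0 0 0" --pt "0 0 0 0 0 0" --pt "0 0 0 0 0 0" --pt "0 0 0 0 0 0" --pt "0 0 0 0 0 0" --hand -1

```text
time: 11.05
tool_pos: [0.5088, -0.3249, 0.078]
orientation: [0.706, 0.046, -0.705, 0.047]
force: [-1.0, 1.5, 5.5]
opening: 0.0328
```

carry_out --pt "0 0 0 0 0 0" --pt "0 0 0 0 0 0" --pt "0 0 0 0 0 0"

```text
time: 11.3
tool_pos: [0.5088, -0.3249, 0.0781]
orientation: [0.706, 0.046, -0.705, 0.047]
force: [-1.6, 0.5, 6.6]
opening: 0.0331
```

carry_out --pt "-0.02 0 0 0 0 0" --pt "-0.05 0 0 0 0 0" --pt "-0.08 0 0 0 0 0" --pt "-0.11 0 0 0 0 0" --pt "-0.135 0 0 0 0 0" --pt "-0.14 -0.02 -0.005 0 0 0" --pt "-0.14 -0.05 -0.013 0 0 0" --pt "-0.14 -0.085 -0.023 0 0 0"

```text
time: 11.97
tool_pos: [0.5196, -0.2373, 0.2173]
orientation: [0.706, 0.045, -0.705, 0.045]
force: [1.1, -0.1, -1.6]
opening: 0.0326
```

carry_out --pt "0 -0.035 -0.009 0 0 0" --pt "0 -0.07 -0.018 0 0 0" --pt "0 -0.105 -0.027 0 0 0" --pt "0 -0.14 -0.037 0 0 0" --pt "0 -0.17 -0.045 0 0 0" --pt "0 -0.2 -0.053 0 0 0" --pt "0 -0.215 -0.057 0 0 0" --pt "0 -0.223 -0.059 0 0 0"

```text
time: 12.63
tool_pos: [0.5492, -0.0063, 0.2167]
orientation: [-0.706, -0.047, 0.706, -0.047]
force: [-0.1, -1.2, -1.9]
opening: 0.033
```

carry_out --pt "0.02 0 0 0 0 0" --pt "0.05 0 0 0 0 0" --pt "0.08 0 0 0 0 0" --pt "0.105 0 0 0 0 0" --pt "0.12 0 0 0 0 0" --pt "0.128 0 0 0 0 0" --pt "0.128 0 0 0 0 0" --pt "0.128 0 0 0 0 0"

```text
time: 13.3
tool_pos: [0.5496, -0.0088, 0.0892]
orientation: [-0.706, -0.046, 0.706, -0.046]
force: [1.0, 0.2, -1.4]
opening: 0.0329
```

carry_out --pt "0.001 0 0 0 0 0" --pt "0.003 0 0 0 0 0" --pt "0.005 0 0 0 0 0" --pt "0.006 0 0 0 0 0" --pt "0.007 0 0 0 0 0" --pt "0.008 0 0 0 0 0" --pt "0.008 0 0 0 0 0"

```text
time: 13.88
tool_pos: [0.5496, -0.0085, 0.0821]
orientation: [0.706, 0.046, -0.705, 0.047]
force: [-3.8, -0.0, 9.6]
opening: 0.0326
```

carry_out --pt "0 0 0 0 0 0" --pt "0 0 0 0 0 0" --pt "0 0 0 0 0 0" --pt "0 0 0 0 0 0" --pt "0 0 0 0 0 0" --pt "0 0 0 0 0 0" --hand 1

```text
time: 14.38
tool_pos: [0.5493, -0.0085, 0.0807]
orientation: [-0.706, -0.046, 0.706, -0.046]
force: [0.0, -0.1, -0.1]
opening: 0.0853
```

carry_out --pt "-0.02 0 0 0 0 0" --pt "-0.05 0 0 0 0 0" --pt "-0.09 0 0 0 0 0" --pt "-0.13 0 0 0 0 0" --pt "-0.14 0.02 0.007 0 0 0" --pt "-0.14 0.055 0.019 0 0 0" --pt "-0.14 0.09 0.031 0 0 0" --pt "-0.14 0.125 0.043 0 0 0"

```text
time: 15.05
tool_pos: [0.5227, -0.1389, 0.2214]
orientation: [0.706, 0.047, -0.705, 0.047]
force: [0.9, 0.3, 0.1]
opening: 0.0849
```

carry_out --pt "0 0.036 0.013 0 0 0" --pt "0 0.072 0.026 0 0 0" --pt "0 0.1 0.035 0 0 0" --pt "0 0.1165 0.041 0 0 0" --pt "0 0.1165 0.041 0 0 0" --pt "0 0.1165 0.041 0 0 0"

```text
time: 15.55
tool_pos: [0.4971, -0.2598, 0.2205]
orientation: [-0.705, -0.046, 0.706, -0.045]
force: [0.4, 0.9, -0.8]
opening: 0.0852
```

carry_out --pt "0.03 0 0 0 0 0" --pt "0.06 0 0 0 0 0" --pt "0.09 0 0 0 0 0" --pt "0.115 0 0 0 0 0" --pt "0.135 0 0 0 0 0" --pt "0.15 0 0 0 0 0" --pt "0.155 0 0 0 0 0" --pt "0.155 0 0 0 0 0"

```text
time: 16.22
tool_pos: [0.497, -0.258, 0.0646]
orientation: [-0.705, -0.047, 0.706, -0.046]
force: [-0.2, -0.2, -0.6]
opening: 0.0852
```

carry_out --pt "0 0 0 0 0 0" --pt "0 0 0 0 0 0" --pt "0 0 0 0 0 0"

```text
time: 16.47
tool_pos: [0.4985, -0.2589, 0.0671]
orientation: [0.706, 0.046, -0.705, 0.047]
force: [-0.1, 0.2, 0.4]
opening: 0.0855
```

```bash
python3 -c "
from h import *
st,a=grab('wrist'); print(st['tool_pos'].round(4),st['force'].round(1))
b=np.array(vision.grab_frame('scene'))[120:270,100:320]
cv2.imwrite('pics/w5.png',np.hstack([cv2.resize(a,(400,300)),cv2.resize(b,(400,300))]))
"
```

```text
[ 0.4985 -0.2589  0.0671] [-0.1  0.2  0.4]
```

View pics/w5.png

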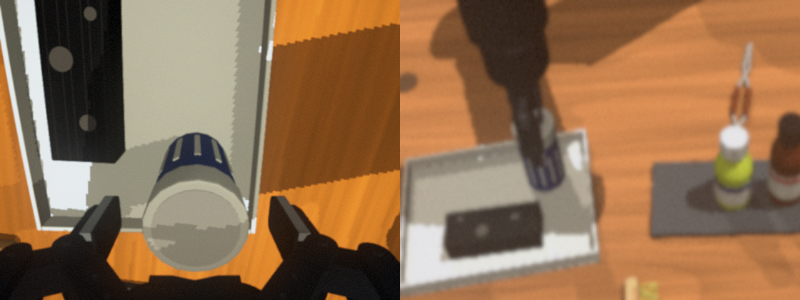

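The lid is centred between the fingers (centre 196, finger midpoint 195), and flux and amber stand upright on the slab. I'll grip the tub.

carry_out --pt "0 0 0 0 0 0" --pt "0 0 0 0 0 0" --pt "0 0 0 0 0 0" --pt "0 0 0 0 0 0" --pt "0 0 0 0 0 0" --pt "0 0 0 0 0 0" --pt "0 0 0 0 0 0" --pt "0 0 0 0 0 0" --hand -1

```text
time: 17.23
tool_pos: [0.4978, -0.259, 0.0663]
orientation: [0.706, 0.046, -0.705, 0.046]
force: [-1.1, 0.3, 4.4]
opening: 0.0529
```

carry_out --pt "0 0 0 0 0 0" --pt "0 0 0 0 0 0" --pt "0 0 0 0 0 0"

```text
time: 17.48
tool_pos: [0.4978, -0.259, 0.0662]
orientation: [0.706, 0.046, -0.705, 0.046]
force: [-1.0, 0.2, 6.0]
opening: 0.0532
```

carry_out --pt "-0.02 0 0 0 0 0" --pt "-0.05 0 0 0 0 0" --pt "-0.08 0 0 0 0 0" --pt "-0.1 -0.01 -0.004 0 0 0" --pt "-0.1 -0.035 -0.015 0 0 0" --pt "-0.1 -0.065 -0.029 0 0 0" --pt "-0.1 -0.095 -0.042 0 0 0" --pt "-0.1 -0.125 -0.055 0 0 0"

```text
time: 18.15
tool_pos: [0.5354, -0.1265, 0.1653]
orientation: [-0.705, -0.046, 0.706, -0.046]
force: [0.4, 0.5, -2.3]
opening: 0.053
```

carry_out --pt "0 -0.025 -0.011 0 0 0" --pt "0 -0.045 -0.02 0 0 0" --pt "0 -0.045 -0.02 0 0 0" --pt "0.02 -0.045 -0.02 0 0 0" --pt "0.045 -0.045 -0.02 0 0 0" --pt "0.065 -0.045 -0.02 0 0 0" --pt "0.08 -0.045 -0.02 0 0 0" --pt "0.088 -0.045 -0.02 0 0 0"

```text
time: 18.82
tool_pos: [0.5478, -0.0809, 0.0752]
orientation: [-0.704, -0.046, 0.707, -0.046]
force: [0.3, -0.2, -1.8]
opening: 0.053
```

carry_out --pt "0 0 0 0 0 0" --pt "0 0 0 0 0 0" --pt "0.002 0 0 0 0 0" --pt "0.004 0 0 0 0 0" --pt "0.006 0 0 0 0 0" --pt "0.007 0 0 0 0 0" --pt "0.008 0 0 0 0 0" --pt "0.008 0 0 0 0 0"

```text
time: 19.48
tool_pos: [0.5499, -0.0806, 0.0703]
orientation: [0.706, 0.046, -0.705, 0.046]
force: [-1.3, 0.0, 1.9]
opening: 0.0528
```

carry_out --pt "0 0 0 0 0 0" --pt "0 0 0 0 0 0" --pt "0 0 0 0 0 0" --pt "0 0 0 0 0 0" --pt "0 0 0 0 0 0" --pt "0 0 0 0 0 0" --hand 1

```text
time: 19.98
tool_pos: [0.5498, -0.0805, 0.0698]
orientation: [0.706, 0.046, -0.706, 0.046]
force: [0.0, -0.2, -1.0]
opening: 0.0853
```

carry_out --pt "-0.02 0 0 0 0 0" --pt "-0.05 0 0 0 0 0" --pt "-0.09 0 0 0 0 0" --pt "-0.13 0 0 0 0 0" --pt "-0.15 0.03 0 0 0 0" --pt "-0.15 0.07 -0.001 0 0 0" --pt "-0.15 0.11 -0.002 0 0 0" --pt "-0.15 0.15 -0.002 0 0 0"

```text
time: 20.65
tool_pos: [0.5718, -0.2302, 0.2208]
orientation: [0.706, 0.047, -0.705, 0.047]
force: [0.8, 0.4, -0.6]
opening: 0.0851
```

carry_out --pt "0 0.04 -0.001 0 0 0" --pt "0 0.075 -0.002 0 0 0" --pt "0 0.09 -0.002 0 0 0" --pt "0 0.09 -0.002 0 0 0" --pt "0 0.09 -0.002 0 0 0" --pt "0 0.09 -0.002 0 0 0" --hand 0.53

```text
time: 21.15
tool_pos: [0.5848, -0.3174, 0.2196]
orientation: [-0.705, -0.046, 0.706, -0.046]
force: [-0.0, -0.7, 0.1]
opening: 0.0657
```

```bash
cat > m3.py <<'E'
from h import *
st,a=grab('wrist'); st,a=grab('wrist','w6'); C=cam('wrist',st); print(st['tool_pos'].round(4),st['opening'])
print('pred',proj(C,[[.5855,-.319,.034]]).round(1))
m=(a.max(2)<62).astype(np.uint8)*255; m[330:]=0; m=cv2.morphologyEx(m,cv2.MORPH_OPEN,np.ones((5,5)))
for c in cv2.findContours(m,cv2.RETR_EXTERNAL,cv2.CHAIN_APPROX_NONE)[0]:
    if cv2.contourArea(c)<2000: continue
    r=cv2.minAreaRect(c); q=cv2.approxPolyDP(c,10,True).reshape(-1,2); P=ray(C,cv2.boxPoints(r),.034)
    print(r,P.mean(0).round(4),q.tolist(),ray(C,q,.034)[:,:2].round(4).tolist())
E
python3 m3.py
```

```text
[ 0.585  -0.317   0.2199] 0.06549854562295326
pred [[272.3 177.8]]
((387.0, 298.5), (61.0, 76.0), 90.0) [ 0.4486 -0.2057  0.034 ] [[352, 268], [356, 329], [425, 329], [383, 280], [394, 314], [379, 324]] [[0.4929, -0.2371], [0.4738, -0.1656], [0.3987, -0.1748], [0.4584, -0.2277], [0.4372, -0.1893], [0.4504, -0.175]]
((157.5, 298.5), (61.0, 75.0), 90.0) [ 0.688  -0.1739  0.034 ] [[193, 268], [165, 325], [151, 314], [163, 280], [120, 329], [188, 329]] [[0.6529, -0.2158], [0.6788, -0.1434], [0.6942, -0.1551], [0.6828, -0.1979], [0.7276, -0.1311], [0.6538, -0.1417]]
((273.0, 165.0), (106.0, 52.0), 90.0) [ 0.5861 -0.329   0.034 ] [[250, 112], [247, 211], [259, 218], [276, 202], [287, 217], [299, 115]] [[0.6129, -0.3755], [0.6053, -0.2835], [0.593, -0.278], [0.5789, -0.2961], [0.5663, -0.2826], [0.5695, -0.3787]]
```

View pics/w6.png

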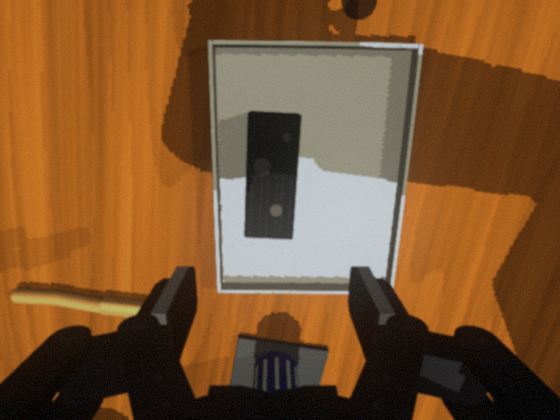

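The charcoal's corners are at (249,112), (301,114), (293,240) and (245,238), between the fingers. I'll cast those onto the plane.

```bash
python3 -c "
from h import *
st=env.get_state(); C=cam('wrist',st)
P=ray(C,[[249,112],[301,114],[293,240],[245,238]],.034); print(P.round(4).tolist(),P.mean(0).round(4))
L=P[2]+P[3]-P[0]-P[1]; print(np.linalg.norm(L)/2,np.degrees(np.arctan2(-L[0],L[1])))
W=P[0]+P[3]-P[1]-P[2]; print(np.linalg.norm(W)/2)
for y in (184.5,187.5): print(go(P[:,0].mean(),P[:,1].mean(),.011,y), st['tool_pos'])
"
```

```text
[[0.614, -0.3752, 0.034], [0.5681, -0.3796, 0.034], [0.5571, -0.2594, 0.034], [0.6043, -0.2553, 0.034]] [ 0.5859 -0.3174  0.034 ]
0.12052475350761391 4.917197474333521
0.046760120304485266
([0.2091, 0.0007, -0.0006], [3.08, -0.02, 0.0]) [ 0.58511873 -0.31681455  0.22007781]
([0.2091, 0.0007, -0.0006], [0.08, -0.02, 0.0]) [ 0.58511873 -0.31681455  0.22007781]
```

carry_out --pt "0.03 0.0007 0 2.6 0 0" --pt "0.065 0.0007 0 2.6 0 0" --pt "0.1 0.0007 0 2.6 0 0" --pt "0.13 0.0007 0 2.6 0 0" --pt "0.155 0.0007 0 2.6 0 0" --pt "0.175 0.0007 0 2.6 0 0" --pt "0.19 0.0007 0 2.6 0 0" --pt "0.19 0.0007 0 2.6 0 0"

```text
time: 21.92
tool_pos: [0.5832, -0.3168, 0.0266]
orientation: [-0.705, -0.031, 0.708, -0.03]
force: [-0.4, 0.1, -0.5]
opening: 0.0653
```

carry_out --pt "0.005 0 0 0 0 0" --pt "0.01 0 0 0 0 0" --pt "0.015 0 0 0 0 0" --pt "0.017 0 0 0 0 0" --pt "0.017 0 0 0 0 0" --pt "0.017 0 0 0 0 0"

```text
time: 22.42
tool_pos: [0.5853, -0.3188, 0.0132]
orientation: [0.707, 0.03, -0.706, 0.03]
force: [0.4, 0.3, 0.2]
opening: 0.0651
```

carry_out --pt "0 0 0 0 0 0" --pt "0 0 0 0 0 0" --pt "0 0 0 0 0 0" --pt "0 0 0 0 0 0" --pt "0 0 0 0 0 0" --pt "0 0 0 0 0 0" --pt "0 0 0 0 0 0" --pt "0 0 0 0 0 0" --hand -1

```text
time: 23.08
tool_pos: [0.5856, -0.3189, 0.0135]
orientation: [0.707, 0.03, -0.706, 0.031]
force: [-0.9, 1.7, 6.2]
opening: 0.0475
```

```bash
python3 -c "
from h import *
st=env.get_state(); print(st['tool_pos'].round(4),st['force'].round(1),st['opening'],R.from_quat(st['orientation']).as_matrix().round(3).tolist())
print(go(.5545,.2987,.2,180), go(.5545,.2987,.2,187.5))"
```

```text
[ 0.5856 -0.3189  0.0135] [-0.9  1.7  6.2] 0.04749455860502405 [[0.001, 0.086, -0.996], [-0.0, -0.996, -0.086], [-1.0, 0.001, -0.001]]
([-0.1868, -0.6179, -0.0221], [4.91, -0.06, -0.03]) ([-0.1868, -0.6179, -0.0221], [-2.59, -0.06, -0.03])
```

carry_out --pt "-0.01 0 0 0 0 0" --pt "-0.035 0 0 0 0 0" --pt "-0.07 0 0 0 0 0" --pt "-0.11 0 0 0 0 0" --pt "-0.15 0 0 0 0 0" --pt "-0.18 -0.005 0 0 0 0" --pt "-0.187 -0.03 -0.001 0 0 0" --pt "-0.187 -0.065 -0.002 0 0 0"

```text
time: 23.75
tool_pos: [0.5825, -0.2552, 0.2034]
orientation: [0.708, 0.029, -0.705, 0.03]
force: [0.7, 1.2, -2.5]
opening: 0.047
```

carry_out --pt "0 -0.038 -0.0015 1 0 0" --pt "0 -0.076 -0.003 2 0 0" --pt "0 -0.114 -0.0045 3 0 0" --pt "0 -0.152 -0.006 4 0 0" --pt "0 -0.19 -0.007 4.9 0 0" --pt "0 -0.228 -0.0085 4.9 0 0" --pt "0 -0.266 -0.01 4.9 0 0" --pt "0 -0.304 -0.011 4.9 0 0"

```text
time: 24.42
tool_pos: [0.5655, 0.0518, 0.2]
orientation: [-0.707, 0.0, 0.707, 0.0]
force: [1.0, -0.5, -1.7]
opening: 0.0471
```

```bash
python3 -c "
from h import *
st=env.get_state(); print(st['opening'],go(.5545,.297,.2,180))
im=cv2.imread('pics/scene0.png'); C=cam('scene')
print('scene board corners', proj(C,[[.5545+.075*a,.2987+.1*b,.05] for a,b in((-1,-1),(-1,1),(1,1),(1,-1))]).round(1).tolist())
hsv=cv2.cvtColor(im,cv2.COLOR_BGR2HSV); m=cv2.inRange(hsv,(12,40,150),(32,140,255)); m[:170]=0;m[245:]=0;m[:,:355]=0;m[:,465:]=0
c=max(cv2.findContours(m,0,1)[0],key=cv2.contourArea); q=cv2.approxPolyDP(c,6,True).reshape(-1,2); print(q.tolist(),ray(C,q,.05)[:,:2].round(3).tolist())
"
```

```text
0.04711130812568743 ([0.0001, -0.2452, 0.0111], [-0.01, 0.03, 0.01])
scene board corners [[364.0, 179.0], [440.9, 174.8], [461.4, 222.4], [377.7, 228.0]]
[[462, 220], [440, 174], [363, 182], [380, 229]] [[0.623, 0.403], [0.477, 0.397], [0.489, 0.194], [0.633, 0.203]]
```

carry_out --pt "0 -0.038 0.002 0 0 0" --pt "0 -0.076 0.004 0 0 0" --pt "0 -0.114 0.006 0 0 0" --pt "0 -0.15 0.008 0 0 0" --pt "0 -0.185 0.009 -1 0 0" --pt "0 -0.215 0.01 -1 0 0" --pt "0 -0.238 0.011 -1 0 0" --pt "0 -0.245 0.011 -1 0 0"

```text
time: 25.08
tool_pos: [0.5547, 0.2981, 0.1994]
orientation: [-0.707, -0.007, 0.707, -0.007]
force: [0.6, 0.5, -2.0]
opening: 0.0472
```

carry_out --pt "0 0 0 0 0 0" --pt "0 0 0 0 0 0" --pt "0.02 0 0 0 0 0" --pt "0.045 0 0 0 0 0" --pt "0.07 0 0 0 0 0" --pt "0.09 0 0 0 0 0" --pt "0.1 0 0 0 0 0" --pt "0.1 0 0 0 0 0"

```text
time: 25.75
tool_pos: [0.5544, 0.2929, 0.0975]
orientation: [-0.706, -0.005, 0.708, -0.007]
force: [-0.1, -0.5, -1.9]
opening: 0.0473
```

```bash
python3 -c "
from h import *
st,b=grab('scene'); st,a=grab('wrist'); print(st['tool_pos'].round(4),st['force'].round(1),go(.5545,.297,.0595,180))
cv2.imwrite('pics/w7.png',np.hstack([cv2.resize(a,(400,300)),cv2.resize(b[130:280,300:500],(400,300))]))
"
```

```text
[0.5553 0.2938 0.0993] [ 0.3 -0.6 -0.3] ([0.0411, -0.0025, 0.0015], [0.97, -0.03, -0.01])
```

View pics/w7.png

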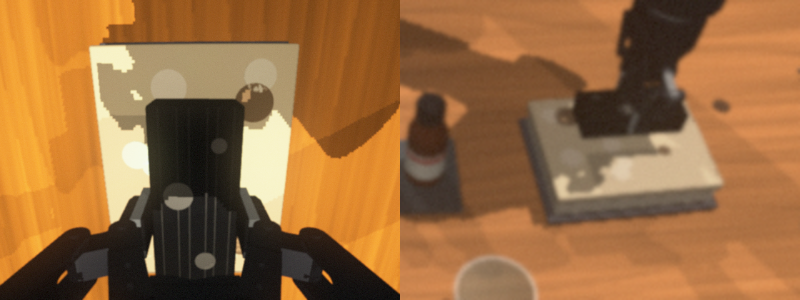

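The block looks level and centred across the board, about 40 mm up. I'll lower it.

carry_out --pt "0.01 -0.003 0.001 0 0 0" --pt "0.022 -0.003 0.001 0 0 0" --pt "0.03 -0.003 0.001 0 0 0" --pt "0.033 -0.003 0.001 0 0 0" --pt "0.035 -0.003 0.001 0 0 0" --pt "0.035 -0.003 0.001 0 0 0" --pt "0.035 -0.003 0.001 0 0 0"

```text
time: 26.43
tool_pos: [0.5546, 0.2982, 0.0649]
orientation: [0.707, 0.006, -0.707, 0.006]
force: [0.6, 0.3, -0.8]
opening: 0.0473
```

carry_out --pt "0.001 0 0 0 0 0" --pt "0.002 0 0 0 0 0" --pt "0.003 0 0 0 0 0" --pt "0.004 0 0 0 0 0" --pt "0.0045 0 0 0 0 0" --pt "0.0045 0 0 0 0 0"

```text
time: 26.93
tool_pos: [0.5544, 0.298, 0.0602]
orientation: [-0.707, -0.006, 0.707, -0.006]
force: [-0.6, -0.9, -2.0]
opening: 0.047
```

carry_out --pt "0.0005 0 0 0 0 0" --pt "0.001 0 0 0 0 0" --pt "0.0015 0 0 0 0 0" --pt "0.0015 0 0 0 0 0" --pt "0.0015 0 0 0 0 0"

```text
time: 27.35
tool_pos: [0.5545, 0.2982, 0.0595]
orientation: [0.707, 0.006, -0.707, 0.006]
force: [-2.6, -0.5, 5.7]
opening: 0.0473
```

carry_out --pt "0 0 0 0 0 0" --pt "0 0 0 0 0 0" --pt "0 0 0 0 0 0" --pt "0 0 0 0 0 0" --pt "0 0 0 0 0 0" --hand 0.6

```text
time: 27.77
tool_pos: [0.5545, 0.2981, 0.0587]
orientation: [0.707, 0.006, -0.707, 0.006]
force: [0.6, 0.3, -0.5]
opening: 0.0685
```

carry_out --pt "-0.01 0 0 0 0 0" --pt "-0.035 0 0 0 0 0" --pt "-0.07 0 0 0 0 0" --pt "-0.11 0 0 0 0 0" --pt "-0.15 0 0 0 0 0" --pt "-0.18 0 0 0 0 0" --pt "-0.19 0 0 0 0 0" --pt "-0.19 0 0 0 0 0"

```text
time: 28.43
tool_pos: [0.5558, 0.2989, 0.2537]
orientation: [0.709, 0.008, -0.705, 0.005]
force: [0.3, -0.9, -0.5]
opening: 0.0684
```

```bash
python3 -c "
from h import *
st,a=grab('wrist','w8'); st,a=grab('wrist','w8'); print(st['tool_pos'].round(4),st['orientation'],go(.5499,-.0806,.21,187.5))
st,a=grab('scene','s8')
"
```

```text
[0.5548 0.2985 0.2509] [ 0.70797119  0.00710685 -0.70618579  0.0052833 ] ([0.0387, 0.3785, 0.0108], [-6.5, -0.01, 0.04])
```

View pics/w8.png

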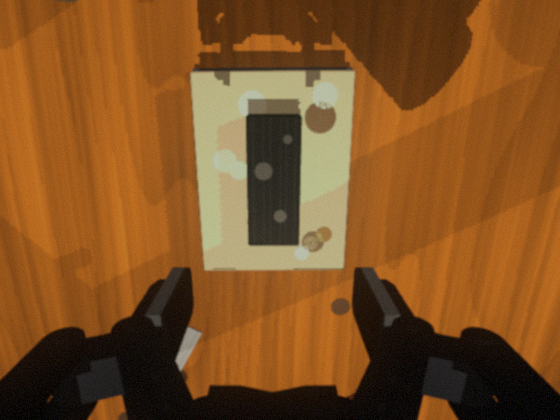

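View pics/s8.png

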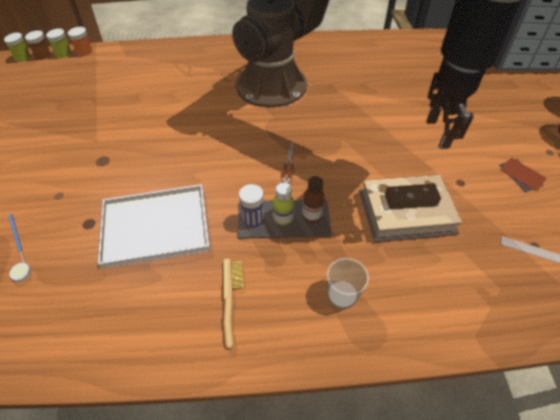

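The block lies flat on the board with its top corners at (247,115), (300,115), (299,245) and (249,245). The board's corners are at (193,71), (354,71), (344,269) and (206,269). All three containers stand upright on the slab. I'll check the block's offset from the board.

```bash
python3 -c "
from h import *
st=env.get_state(); C=cam('wrist',st)
B=ray(C,[[193,71],[354,71],[344,269],[206,269]],.05); P=ray(C,[[247,115],[300,115],[299,245],[249,245]],.08)
for Q in(B,P): L=Q[2]+Q[3]-Q[0]-Q[1]; print(Q.mean(0).round(4),np.linalg.norm(L)/2,np.degrees(np.arctan2(-L[0],L[1])))
st,a=grab('top','t8')
D=cam('top'); hsv=cv2.cvtColor(a,cv2.COLOR_BGR2HSV)
m=(a.max(2)<70).astype(np.uint8)*255; m[:190]=0; m[254:]=0; m[:,:103]=0; m[:,183:]=0
c=max(cv2.findContours(m,0,1)[0],key=cv2.contourArea); Q=ray(D,cv2.boxPoints(cv2.minAreaRect(c)),.08); print('top',Q.mean(0).round(4),Q.round(3).tolist())
"
```

```text
[0.5516 0.2984 0.05  ] 0.19551331423149196 1.5401371048153782
[0.5524 0.2967 0.08  ] 0.11816058570044889 1.3035618739775636
top [0.5539 0.2925 0.08  ] [[0.576, 0.355, 0.08], [0.576, 0.232, 0.08], [0.532, 0.23, 0.08], [0.532, 0.352, 0.08]]
```

The wrist view puts the block about 2 mm off the board's middle and the top view about 6 mm. Both are within tolerance. Next, return the tub.

carry_out --pt "0 0.03 0.001 -1 0 0" --pt "0 0.07 0.002 -2 0 0" --pt "0 0.11 0.003 -3 0 0" --pt "0 0.15 0.004 -4 0 0" --pt "0 0.19 0.005 -5 0 0" --pt "0 0.23 0.006 -6.5 0 0" --pt "0 0.27 0.007 -6.5 0 0" --pt "0 0.31 0.008 -6.5 0 0" --hand 1

```text
time: 29.3
tool_pos: [0.5508, -0.0139, 0.2474]
orientation: [-0.705, -0.046, 0.706, -0.047]
force: [1.4, 0.4, -0.6]
opening: 0.0853
```

carry_out --pt "0 0.03 -0.003 0 0 0" --pt "0 0.06 -0.005 0 0 0" --pt "0 0.068 -0.005 0 0 0" --pt "0 0.068 -0.005 0 0 0" --pt "0 0.068 -0.005 0 0 0" --pt "0 0.068 -0.005 0 0 0" --pt "0 0.068 -0.005 0 0 0"

```text
time: 29.88
tool_pos: [0.5656, -0.0778, 0.2484]
orientation: [-0.705, -0.047, 0.706, -0.047]
force: [0.6, 0.4, 0.3]
opening: 0.0852
```

```bash
python3 -c "
from h import *
vision.grab_frame('wrist'); vision.grab_frame('wrist')
print(go(.5499,-.0806,.0703,187.5),env.get_state()['tool_pos'])"
```

```text
([0.1784, 0.0007, 0.016], [0.09, 0.0, 0.0]) [ 0.56569387 -0.07778015  0.24874498]
```

carry_out --pt "0 0.001 0.016 0 0 0" --pt "0.03 0.001 0.016 0 0 0" --pt "0.06 0.001 0.016 0 0 0" --pt "0.08 0.001 0.016 0 0 0" --pt "0.09 0.001 0.016 0 0 0" --pt "0.09 0.001 0.016 0 0 0" --pt "0.09 0.001 0.016 0 0 0"

```text
time: 30.57
tool_pos: [0.5504, -0.0815, 0.1593]
orientation: [-0.706, -0.046, 0.706, -0.047]
force: [0.2, -0.9, -1.0]
opening: 0.0856
```

```bash
python3 -c "
from h import *
vision.grab_frame('wrist')
print(go(.5499,-.0806,.0703,187.5),env.get_state()['tool_pos'])"
```

```text
([0.0898, -0.0011, 0.0011], [0.05, -0.09, -0.03]) [ 0.55096206 -0.08156369  0.16006578]
```

carry_out --pt "0.02 -0.0005 0.0005 0 0 0" --pt "0.045 -0.0005 0.0005 0 0 0" --pt "0.065 -0.0005 0.0005 0 0 0" --pt "0.08 -0.0005 0.0005 0 0 0" --pt "0.0895 -0.0005 0.0005 0 0 0" --pt "0.0895 -0.0005 0.0005 0 0 0" --pt "0.0895 -0.0005 0.0005 0 0 0" --pt "0.0895 -0.0005 0.0005 0 0 0"

```text
time: 31.28
tool_pos: [0.5506, -0.0813, 0.0708]
orientation: [0.706, 0.046, -0.705, 0.046]
force: [-0.2, -0.2, 0.3]
opening: 0.0849
```

carry_out --pt "0 0 0 0 0 0" --pt "0 0 0 0 0 0" --pt "0 0 0 0 0 0" --pt "0 0 0 0 0 0" --pt "0 0 0 0 0 0" --pt "0 0 0 0 0 0" --pt "0 0 0 0 0 0" --pt "0 0 0 0 0 0" --hand -1

```text
time: 31.95
tool_pos: [0.55, -0.0814, 0.0703]
orientation: [0.706, 0.046, -0.705, 0.046]
force: [0.6, 0.9, 6.5]
opening: 0.053
```

```bash
python3 -c "
from h import *
s=env.get_state()
print(s['tool_pos'].round(4),s['opening'],s['force'].round(1),go(*(s['tool_pos']+np.array([.4978,-.259,.0662])-[.5499,-.0806,.0703]),187.5))"
```

```text
[ 0.55   -0.0814  0.0703] 0.05301659880347574 [0.6 0.9 6.5] ([0.004, 0.17, 0.075], [0.03, -0.08, -0.02])
```

carry_out --pt "-0.02 0 0 0 0 0" --pt "-0.05 0 0 0 0 0" --pt "-0.08 0 0 0 0 0" --pt "-0.1 0.01 0.005 0 0 0" --pt "-0.1 0.035 0.015 0 0 0" --pt "-0.1 0.065 0.029 0 0 0" --pt "-0.1 0.1 0.044 0 0 0" --pt "-0.1 0.13 0.057 0 0 0"

```text
time: 32.62
tool_pos: [0.5089, -0.2189, 0.1694]
orientation: [-0.706, -0.047, 0.706, -0.046]
force: [0.4, 0.3, -1.9]
opening: 0.0532
```

carry_out --pt "0 0.025 0.011 0 0 0" --pt "0 0.04 0.018 0 0 0" --pt "0 0.04 0.018 0 0 0" --pt "0.02 0.04 0.018 0 0 0" --pt "0.045 0.04 0.018 0 0 0" --pt "0.065 0.04 0.018 0 0 0" --pt "0.085 0.04 0.018 0 0 0" --pt "0.095 0.04 0.018 0 0 0"

```text
time: 33.28
tool_pos: [0.4958, -0.259, 0.0718]
orientation: [-0.704, -0.047, 0.707, -0.046]
force: [1.0, -0.5, -2.7]
opening: 0.0529
```

carry_out --pt "0 0 0 0 0 0" --pt "0 0 0 0 0 0" --pt "0.002 0 0 0 0 0" --pt "0.004 0 0 0 0 0" --pt "0.006 0 0 0 0 0" --pt "0.007 0 0 0 0 0" --pt "0.008 0 0 0 0 0" --pt "0.008 0 0 0 0 0"

```text
time: 33.95
tool_pos: [0.4974, -0.2598, 0.0664]
orientation: [0.706, 0.046, -0.705, 0.046]
force: [-0.4, -0.7, -2.4]
opening: 0.0529
```

carry_out --pt "0.0005 0 0 0 0 0" --pt "0.001 0 0 0 0 0" --pt "0.0015 0 0 0 0 0" --pt "0.0015 0 0 0 0 0"

```text
time: 34.28
tool_pos: [0.4976, -0.26, 0.0663]
orientation: [0.706, 0.046, -0.705, 0.047]
force: [-4.1, 1.0, 10.7]
opening: 0.0529
```

carry_out --pt "0 0 0 0 0 0" --pt "0 0 0 0 0 0" --pt "0 0 0 0 0 0" --pt "0 0 0 0 0 0" --pt "0 0 0 0 0 0" --pt "0 0 0 0 0 0" --hand 1

```text
time: 34.78
tool_pos: [0.4973, -0.2598, 0.0647]
orientation: [-0.706, -0.046, 0.706, -0.046]
force: [-0.2, 0.2, 0.6]
opening: 0.0855
```

carry_out --pt "-0.02 0 0 0 0 0" --pt "-0.05 0 0 0 0 0" --pt "-0.09 0 0 0 0 0" --pt "-0.13 0 0 0 0 0" --pt "-0.155 -0.02 -0.007 0 0 0" --pt "-0.155 -0.055 -0.019 0 0 0" --pt "-0.155 -0.09 -0.031 0 0 0" --pt "-0.155 -0.125 -0.043 0 0 0"

```text
time: 35.45
tool_pos: [0.5237, -0.1291, 0.2206]
orientation: [0.706, 0.046, -0.705, 0.046]
force: [0.5, 0.3, -0.5]
opening: 0.0853
```

carry_out --pt "0 -0.036 -0.013 0 0 0" --pt "0 -0.072 -0.026 0 0 0" --pt "0 -0.1 -0.035 0 0 0" --pt "0 -0.1175 -0.0415 0 0 0" --pt "0 -0.1175 -0.0415 0 0 0" --pt "0 -0.1175 -0.0415 0 0 0" --pt "0 -0.1175 -0.0415 0 0 0" --pt "0 -0.1175 -0.0415 0 0 0"

```text
time: 36.12
tool_pos: [0.5491, -0.009, 0.2197]
orientation: [-0.705, -0.046, 0.706, -0.046]
force: [0.7, -1.0, -0.0]
opening: 0.0855
```

```bash
python3 -c "
from h import *
vision.grab_frame('wrist')
print(go(.5496,-.0085,.0821,187.5),env.get_state()['tool_pos'])"
```

```text
([0.1377, -0.0006, -0.0006], [-0.06, 0.01, -0.0]) [ 0.54914558 -0.00916733  0.21979196]
```

carry_out --pt "0.03 0 0 0 0 0" --pt "0.06 0 0 0 0 0" --pt "0.09 0 0 0 0 0" --pt "0.115 0 0 0 0 0" --pt "0.13 0 0 0 0 0" --pt "0.1375 0 0 0 0 0" --pt "0.1375 0 0 0 0 0" --pt "0.1375 0 0 0 0 0"

```text
time: 36.83
tool_pos: [0.5497, -0.0088, 0.0828]
orientation: [0.706, 0.046, -0.706, 0.046]
force: [0.8, 0.1, 0.8]
opening: 0.0852
```

carry_out --pt "0 0 0 0 0 0" --pt "0 0 0 0 0 0" --pt "0 0 0 0 0 0" --pt "0 0 0 0 0 0" --pt "0 0 0 0 0 0" --pt "0 0 0 0 0 0" --pt "0 0 0 0 0 0" --pt "0 0 0 0 0 0" --hand -1

```text
time: 37.5
tool_pos: [0.5497, -0.0082, 0.0831]
orientation: [0.706, 0.046, -0.705, 0.046]
force: [-2.1, 0.8, 6.1]
opening: 0.0333
```

```bash
python3 -c "
from h import *
vision.grab_frame('wrist'); s=env.get_state()
print(s['tool_pos'].round(4),s['opening'],s['force'].round(1),go(*(s['tool_pos']+np.array([.5088,-.3249,.0781])-[.5496,-.0085,.0821]),187.5))"
```

```text
[ 0.5497 -0.0083  0.0831] 0.03315922831749094 [-2.1 -0.   6.9] ([0.004, 0.3083, 0.0819], [0.03, -0.05, -0.01])
```

carry_out --pt "-0.02 0 0 0 0 0" --pt "-0.05 0 0 0 0 0" --pt "-0.08 0 0 0 0 0" --pt "-0.11 0 0 0 0 0" --pt "-0.135 0 0 0 0 0" --pt "-0.14 0.02 0.005 0 0 0" --pt "-0.14 0.05 0.013 0 0 0" --pt "-0.14 0.085 0.023 0 0 0"

```text
time: 38.22
tool_pos: [0.5379, -0.0953, 0.223]
orientation: [0.706, 0.047, -0.705, 0.047]
force: [0.9, 0.3, -1.9]
opening: 0.0329
```

carry_out --pt "0 0.035 0.009 0 0 0" --pt "0 0.07 0.018 0 0 0" --pt "0 0.105 0.027 0 0 0" --pt "0 0.14 0.037 0 0 0" --pt "0 0.17 0.045 0 0 0" --pt "0 0.2 0.053 0 0 0" --pt "0 0.215 0.057 0 0 0" --pt "0 0.223 0.059 0 0 0"

```text
time: 38.88
tool_pos: [0.5074, -0.3263, 0.2216]
orientation: [-0.705, -0.046, 0.706, -0.045]
force: [0.0, 0.4, -2.1]
opening: 0.0332
```

carry_out --pt "0 0 0 0 0 0" --pt "0.03 0 0 0 0 0" --pt "0.06 0 0 0 0 0" --pt "0.09 0 0 0 0 0" --pt "0.115 0 0 0 0 0" --pt "0.13 0 0 0 0 0" --pt "0.136 0 0 0 0 0" --pt "0.136 0 0 0 0 0"

```text
time: 39.55
tool_pos: [0.5077, -0.3232, 0.0848]
orientation: [-0.705, -0.047, 0.707, -0.046]
force: [-0.5, -0.4, -1.3]
opening: 0.0327
```

carry_out --pt "0 0 0 0 0 0" --pt "0.002 0 0 0 0 0" --pt "0.004 0 0 0 0 0" --pt "0.006 0 0 0 0 0" --pt "0.007 0 0 0 0 0" --pt "0.008 0 0 0 0 0" --pt "0.008 0 0 0 0 0" --pt "0.008 0 0 0 0 0"

```text
time: 40.22
tool_pos: [0.5085, -0.3247, 0.0792]
orientation: [0.706, 0.046, -0.705, 0.047]
force: [-1.8, 0.2, 5.5]
opening: 0.0328
```

carry_out --pt "0 0 0 0 0 0" --pt "0 0 0 0 0 0" --pt "0 0 0 0 0 0" --pt "0 0 0 0 0 0" --pt "0 0 0 0 0 0" --pt "0 0 0 0 0 0" --hand 1

```text
time: 40.72
tool_pos: [0.5083, -0.3244, 0.0782]
orientation: [-0.706, -0.046, 0.706, -0.046]
force: [0.2, 0.3, -0.2]
opening: 0.0853
```

carry_out --pt "-0.02 0 0 0 0 0" --pt "-0.05 0 0 0 0 0" --pt "-0.09 0 0 0 0 0" --pt "-0.13 0 0 0 0 0" --pt "-0.165 -0.01 -0.002 0 0 0" --pt "-0.171 -0.045 -0.011 0 0 0" --pt "-0.171 -0.085 -0.021 0 0 0" --pt "-0.171 -0.125 -0.03 0 0 0"

```text
time: 41.38
tool_pos: [0.522, -0.1956, 0.2503]
orientation: [0.706, 0.046, -0.705, 0.046]
force: [0.8, 0.3, -1.1]
opening: 0.0856
```

carry_out --pt "0 -0.039 -0.01 0 0 0" --pt "0 -0.078 -0.019 0 0 0" --pt "0 -0.117 -0.029 0 0 0" --pt "0 -0.156 -0.038 0 0 0" --pt "0 -0.195 -0.048 0 0 0" --pt "0 -0.23 -0.056 0 0 0" --pt "0 -0.252 -0.062 0 0 0" --pt "0 -0.252 -0.062 0 0 0"

```text
time: 42.05
tool_pos: [0.5508, 0.0653, 0.2491]
orientation: [0.706, 0.048, -0.705, 0.047]
force: [0.3, 0.0, -0.1]
opening: 0.0848
```

```bash
python3 -c "
from h import *
for i in range(3): vision.grab_frame('wrist')
print(go(.5501,.0612,.1006,187.5),env.get_state()['tool_pos'])"
```

```text
([0.1486, 0.0003, -0.0], [0.06, 0.02, -0.01]) [0.55009996 0.06152938 0.24916511]
```

carry_out --pt "0.03 0 0 0 0 0" --pt "0.06 0 0 0 0 0" --pt "0.09 0 0 0 0 0" --pt "0.115 0 0 0 0 0" --pt "0.135 0 0 0 0 0" --pt "0.1485 0 0 0 0 0" --pt "0.1485 0 0 0 0 0" --pt "0.1485 0 0 0 0 0"

```text
time: 42.87
tool_pos: [0.55, 0.0602, 0.1006]
orientation: [-0.705, -0.046, 0.706, -0.046]
force: [0.2, 0.2, -0.8]
opening: 0.0854
```

carry_out --pt "0 0 0 0 0 0" --pt "0 0 0 0 0 0" --pt "0 0 0 0 0 0" --pt "0 0 0 0 0 0" --pt "0 0 0 0 0 0" --pt "0 0 0 0 0 0" --pt "0 0 0 0 0 0" --pt "0 0 0 0 0 0" --hand -1

```text
time: 43.53
tool_pos: [0.5507, 0.0615, 0.1017]
orientation: [0.706, 0.046, -0.705, 0.046]
force: [-0.9, -0.1, 6.7]
opening: 0.0309
```

```bash
python3 -c "
from h import *
vision.grab_frame('wrist'); s=env.get_state()
print(s['tool_pos'].round(4),s['opening'],s['force'].round(1),go(*(s['tool_pos']+np.array([.5156,-.3903,.0966])-[.5501,.0612,.1006]),187.5))"
```

```text
[0.5507 0.0616 0.1017] 0.030979184779716933 [-1.8 -0.7  5.4] ([0.0039, 0.4431, 0.0934], [0.03, -0.07, 0.0])
```

carry_out --pt "-0.02 0 0 0 0 0" --pt "-0.05 0 0 0 0 0" --pt "-0.08 0 0 0 0 0" --pt "-0.11 0 0 0 0 0" --pt "-0.14 0 0 0 0 0" --pt "-0.15 0.02 0.004 0 0 0" --pt "-0.15 0.05 0.011 0 0 0" --pt "-0.15 0.085 0.018 0 0 0"

```text
time: 44.25
tool_pos: [0.5436, -0.0248, 0.2517]
orientation: [0.706, 0.047, -0.705, 0.047]
force: [0.3, 0.1, -3.8]
opening: 0.031
```

carry_out --pt "0 0.039 0.008 0 0 0" --pt "0 0.078 0.016 0 0 0" --pt "0 0.117 0.024 0 0 0" --pt "0 0.156 0.032 0 0 0" --pt "0 0.195 0.04 0 0 0" --pt "0 0.234 0.048 0 0 0" --pt "0 0.27 0.056 0 0 0" --pt "0 0.3 0.063 0 0 0"

```text
time: 44.92
tool_pos: [0.5194, -0.333, 0.2502]
orientation: [-0.705, -0.046, 0.706, -0.046]
force: [1.4, -0.4, -2.4]
opening: 0.031
```

carry_out --pt "0 0.025 0.005 0 0 0" --pt "0 0.045 0.01 0 0 0" --pt "0 0.058 0.012 0 0 0" --pt "0 0.058 0.012 0 0 0" --pt "0.03 0.058 0.012 0 0 0" --pt "0.06 0.058 0.012 0 0 0" --pt "0.09 0.058 0.012 0 0 0" --pt "0.115 0.058 0.012 0 0 0"

```text
time: 45.58
tool_pos: [0.5154, -0.3885, 0.1337]
orientation: [-0.705, -0.047, 0.706, -0.046]
force: [1.0, 0.1, -2.2]
opening: 0.0308
```

carry_out --pt "0.015 0 0 0 0 0" --pt "0.025 0 0 0 0 0" --pt "0.03 0 0 0 0 0" --pt "0.03 0 0 0 0 0" --pt "0.03 0 0 0 0 0" --pt "0.03 0 0 0 0 0"

```text
time: 46.08
tool_pos: [0.5168, -0.3902, 0.1073]
orientation: [0.706, 0.046, -0.705, 0.047]
force: [-0.7, 0.1, -1.8]
opening: 0.0304
```

carry_out --pt "0.002 0 0 0 0 0" --pt "0.004 0 0 0 0 0" --pt "0.006 0 0 0 0 0" --pt "0.007 0 0 0 0 0" --pt "0.008 0 0 0 0 0" --pt "0.009 0 0 0 0 0" --pt "0.009 0 0 0 0 0"

```text
time: 46.67
tool_pos: [0.5161, -0.3903, 0.0978]
orientation: [0.706, 0.046, -0.705, 0.047]
force: [-3.0, 0.9, 4.0]
opening: 0.0309
```

Contact. I'll release, lift clear, pull back off to the side, and check.

carry_out --pt "0 0 0 0 0 0" --pt "0 0 0 0 0 0" --pt "0 0 0 0 0 0" --pt "0 0 0 0 0 0" --pt "0 0 0 0 0 0" --pt "0 0 0 0 0 0" --hand 1

```text
time: 47.17
tool_pos: [0.516, -0.39, 0.0968]
orientation: [-0.706, -0.046, 0.706, -0.046]
force: [-0.4, -0.4, -0.4]
opening: 0.0854
```

carry_out --pt "-0.02 0 0 0 0 0" --pt "-0.05 0 0 0 0 0" --pt "-0.09 0 0 0 0 0" --pt "-0.13 0 0 0 0 0" --pt "-0.16 -0.01 0 0 0 0" --pt "-0.16 -0.04 0 0 0 0" --pt "-0.16 -0.08 0 0 0 0" --pt "-0.16 -0.12 0 0 0 0"

```text
time: 47.83
tool_pos: [0.4999, -0.2702, 0.257]
orientation: [0.706, 0.046, -0.705, 0.046]
force: [1.8, 1.1, -0.4]
opening: 0.0853
```

carry_out --pt "0 -0.04 0 0 0 0" --pt "0 -0.08 0 0 0 0" --pt "0 -0.12 0 0 0 0" --pt "0 -0.16 0 0 0 0" --pt "0 -0.2 0 0 0 0" --pt "0 -0.23 0 0 0 0" --pt "0 -0.24 0 0 0 0" --pt "0 -0.24 0 0 0 0"

```text
time: 48.5
tool_pos: [0.4688, -0.031, 0.2572]
orientation: [0.706, 0.048, -0.705, 0.047]
force: [-0.3, 0.3, 1.1]
opening: 0.0856
```

```bash
python3 -c "
from h import *
grab('wrist'); st,a=grab('top','t9'); st,b=grab('scene','s9'); print(st['time'],st['joint_velocities'].round(3))
o=cv2.imread('pics/top0.png')[175:275,345:480]; n=a[175:275,345:480]
cv2.imwrite('pics/cmp.png',np.vstack([np.hstack([cv2.resize(o,(400,296)),cv2.resize(n,(400,296))]),cv2.resize(np.hstack([cv2.imread('pics/scene0.png')[120:320,80:400],b[120:320,80:400]]),(800,250))]))
for f in ('top0','t9'):
    im=cv2.imread('pics/'+f+'.png')[175:275,345:480]; hsv=cv2.cvtColor(im,cv2.COLOR_BGR2HSV)
    for nm,m in(('green',cv2.inRange(hsv,(25,120,60),(45,255,255))),('brown',cv2.inRange(hsv,(0,120,20),(14,255,120))),('blue',cv2.inRange(hsv,(105,80,20),(135,255,160)))):
        c=max(cv2.findContours(m,0,1)[0],key=cv2.contourArea); print(f,nm,cv2.boundingRect(c),cv2.contourArea(c))
"
```

```text
48.6 [-0.029  0.01   0.002  0.002  0.     0.004]
top0 green (64, 56, 18, 20) 147.5
top0 brown (95, 52, 21, 19) 200.5
top0 blue (32, 72, 6, 4) 6.5
t9 green (65, 56, 17, 20) 140.0
t9 brown (95, 52, 20, 19) 205.0
t9 blue (34, 73, 4, 2) 2.0
```

View pics/cmp.png

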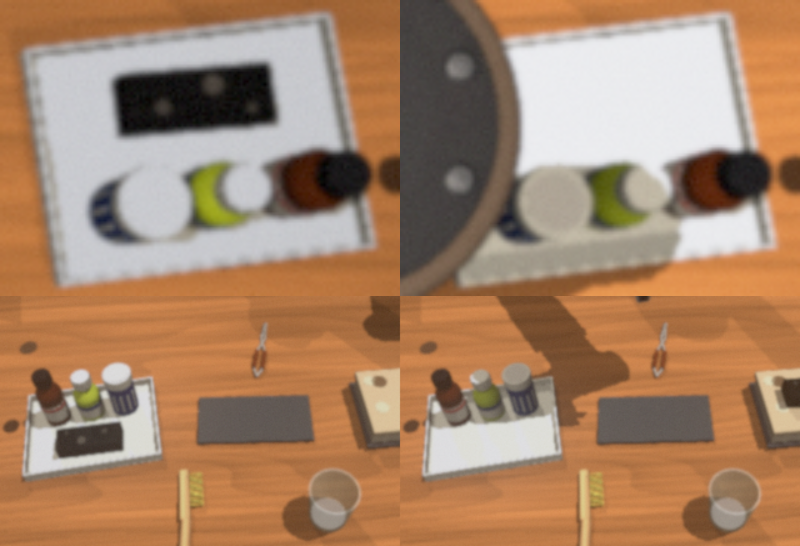

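Compared with the start, flux and amber are within about a pixel (2 mm) of where they stood. The tub looks the same by eye. The beaker, brush and tweezers haven't moved, and the block is still on the board. I'll hand it in.

```bash
python3 -c "
from h import *
print(env.get_state()['joint_velocities'].round(3)); print(ticket.sign_off())"
```

```text
[-0.019  0.005  0.001 -0.002 -0.001 -0.002]
the job is handed in; nothing more can be done
None
```

The job is done and handed in at about 49 s of the 136 s allowed; the sign-off reports no verdict. I stood amber, flux and the tub on the slab and laid the charcoal on the board. Then I stood the tub, flux and amber back in the tray at the spots I had gripped them from.

**Charcoal:** it lies flat and released. The wrist view put its middle about 2 mm from the board's and its length less than 1° off. The top view disagreed somewhat, putting it about 6 mm off, still inside the 15 mm limit. The board's own angle measured between 0° and 3° depending on the camera, also well inside the limit.

**Containers:** before and after pictures match to about one pixel (roughly 2 mm) for flux and amber. The tub's colour mask was too small to trust, partly because the tub was in shadow. I judged it by eye and from the gripper's pose, which was about 1 mm from where I first picked it up.

**Everything else:** the beaker, tweezers and brush look unmoved. At hand-in the open gripper was clear of everything, with the TCP 0.26 m above the bench.

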